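Alternate the arms on the splined cup tree

TASK

Finish the little cup tree: slide the loose spoon arm (the one with the forked end) down the splined post so that it points the opposite way to the cup arm already there, then slide the loose cup arm (the one with the upturned peg) down on top of it, pointing the same way as the first cup arm. Feel gently for the teeth instead of forcing them, seat each arm fully home and level, then let go, leaving everything else on the shelf where it is.

Things in the scene. Friction and masses are not known exactly. Their poses are not given: they have to be found in the camera images.
- cup_tree: fixed wooden foot of the cup tree, a disc 140 mm across, 18 mm high, carrying a swivelling splined post with a built-in cup arm. Origin: centre of the foot's underside, on the post's axis; z up. The built-in arm points along the foot's +x, but up to 34 degrees to either side: the exact angle varies and is not in this pose: see or feel it. 
- post_axis (a point): top of the post, on its axis, 84 mm up. A cone (radius 7 mm at the top) widens to a plain round nose of radius 11.8 mm at 76 mm, which goes on down to the spline's flat end at 72 mm. It centres a collar with 1.5 mm radial clearance. Axes those of the fixed foot.
- spline_end (a point): on the post's axis, 72 mm up: flat upper end of four straight spline teeth (8 mm wide, tips at radius 17 mm, core 12 mm). A collar rests here until turned within about 3 degrees of matching, then slides down; it fits at four angles, 90 degrees apart, one being the built-in arm's. The post turns stiffly (0.2 N m) between stops 34 degrees either side. Axes those of the fixed foot.
- lower_seat (a point): on the post's axis, 36 mm up: top of the built-in arm's collar (itself 16 mm tall, shaped like the loose cup arm's; its peg, 80 mm out, reaches 46 mm up). The lower loose arm's underside seats here. Axes those of the fixed foot.
- upper_seat (a point): on the post's axis, 52 mm up: where the upper loose arm's underside comes when seated. Pressed down, the post with all on it gives on a spring, about 4 N per mm, up to 8 mm, and comes back up when let go. Over 25 N on it from a loose arm is forcing. Axes those of the fixed foot.
- spoon_arm: loose beech spoon arm, 10 mm thick, ending in a two-pronged fork 36 mm wide that reaches 87 mm from the axis. Collar: toothed ring 16 mm tall, 52 mm outside, grip flats 24 mm wide at +y and -y, 56 mm across; four hole teeth, 13 mm wide, tips at radius 13.3 mm, roots 18.5 mm. Lies flat. Origin: centre of the collar's underside; z up, x along the arm. About 70 g.
- spoon_arm_tip (a point): point between the fork's prongs, 80 mm from the collar's axis along the arm, 5 mm above the underside
- cup_arm: loose beech cup arm, 14 mm wide, 10 mm thick, ending in an upturned round peg (12 mm across, top 26 mm above the underside) 80 mm from the axis. Collar: toothed ring 16 mm tall, 52 mm outside, grip flats 24 mm wide at +y and -y, 56 mm across; four hole teeth, 13 mm wide, tips at radius 13.3 mm, roots 18.5 mm. Lies flat. Origin: centre of the collar's underside; z up, x along the arm. About 70 g.
- cup_arm_tip (a point): foot of the upturned peg, 80 mm from the collar's axis along the arm, 5 mm above the underside
- canister_large: largest of three white lidded ceramic canisters, 116 mm across, 165 mm tall; origin under its centre. A bystander.
- canister_medium: middle white canister, 96 mm across, 135 mm tall; origin under its centre. A bystander.
- canister_small: smallest white canister, 78 mm across, 105 mm tall; origin under its centre. A bystander.
- kettle: copper-toned kettle, 184 mm across, 212 mm tall over its handle, spout to its -x; origin under its centre. A bystander.
- milk_jug: white plastic milk jug, 64 mm across, 85 mm tall, handle at its +y; origin under its centre. A bystander.
- sugar_cup: white ceramic cup, 60 mm across, 55 mm tall, standing alone near the robot, handle at its +y; origin under its centre. A bystander.
- espresso_a: white espresso cup on the small turntable (60 mm across, 55 mm tall, foot 24 mm above the shelf); origin under its centre. A bystander.
- espresso_b: second espresso cup on the turntable, same size; origin under its centre. A bystander.

How it is judged:
By the outcome, as a careful person would: the job done as asked, in the order asked, and still so for the second after the job is handed in, with the robot touching nothing.
It also fails if it takes over 72 s, if anything falls off the work surface, if the arm or the gripper's body presses on something with over 40 N, if the wrist force passes 120 N, or if a joint passes its speed limit or range.

ROBOT

A 6-joint arm with a two-finger parallel gripper is mounted at the origin on the work surface. World frame = base frame: x ahead of the robot, y to its left, z up, the work surface at z = 0. Lengths are in m, angles in rad, forces in N, time in s.
With the tool pointing down it reaches from about 0.25 to 0.775 m from the base axis. Payload 4 kg.
Tool frame: the origin (TCP) lies at the very end of the fingers, on their centre line; the grasp point (between the pads) lies 19 mm behind it (tcp_to_grasp is the distance from the TCP to the grasp point, in m); z points along the fingers, y is the line along which they close (so a half turn about z gives the same grasp; the last joint's range is limited). The gripper opens to 94 mm and grips with 3 to 60 N. Pads are 16 mm wide; open, the fingers measure 119 mm over their backs; the gripper's body (75 mm by 177 mm) begins 78 mm behind the grasp point.
Start: joints at [-1.376, 0.087, 1.371, -0, 1.684, -0.103], TCP at [0.161, -0.526, 0.206] pointing down, gripper open.
Joint ranges: [-3.1, 3.1], [-0.76, 2.03], [0.27, 2.55], [-1.08, 4.22], [0.17, 2.65], [-2.57, 2.57]. Speed limits (rad/s): [2.79, 2.79, 3.14, 3.14, 3.14, 3.14].

INTERFACE

Orientations are given as [roll, pitch, yaw] about the fixed x, y, z axes, in that order (R = Rz(yaw) Ry(pitch) Rx(roll)).
In Python, from bench import * gives the robot as it stands.
- The arm moves only by the shell command python3 -m creep FILE, which reads ROWS from the file FILE. ROWS is a JSON list of rows, 1 to 20 of them, each of 5 numbers: the finger opening in m, then dx, dy, dz in m, then a turn about the tool's z in rad; each row shifts and turns the commanded pose from where the row before left it, along the tool's axes as they then stand; what a row does not reach is not made up. A row lasts 1/12 s, in which the tool goes at most 0.0417 m and 0.125 rad, less where a joint would pass 70% of its speed; a pose out of reach is approached as far as the arm can. The fingers move at their own pace and stop on an object; the grip force is fixed at half the most. Time passes only in rows, so rows that do not move let the fingers close. It prints the time, the measured TCP pose, the force, the opening and the grip force at its end. Input that does not fit is refused with a message, and nothing moves.
- get_obs(): the state, without advancing time (a new reading comes with each control period).
- snapshot(name): name is "side" or "top"; returns a dict with "color" (400x640x3 uint8, blue, green, red), "fx", "fy", "cx", "cy" (pixels), "extrinsics" (4x4, takes a point from world to camera coordinates). Camera axes: x right, y down, z forward; pixel columns grow to the right and rows downward; lengths in m; the calibration is good to about 2 mm. A picture is of the moment at which its call begins. There is no depth.
- close_job(): hands the job in; it is judged then, once.
The state is a dict: "time": time; "joint_positions": joint angles; "qvel": joint speeds; "joint_torque": joint torques, N m; "tool_pos": TCP position; "ee_rot": TCP orientation; "wrist_force": force on the tool from outside, world axes, zero at the start; "wrist_torque": the same for the moment, N m; "width": finger opening in m; "finger_force": force on a finger pad.
Only numpy, scipy, OpenCV 4.12 (cv2) and the standard library are available. Lean on these libraries where they do the work, as an engineer would, in place of code of your own. Each camera call takes 0.05 s, during which the arm holds its last target. There are 200 camera calls.

## Working session

There is one attempt and no reset: what is moved stays moved. The work goes in short steps, Python scripts to look and compute and a shell command to move; the robot and the scene stay as the last step left them, time stands still between calls to the robot, and variables do not carry over. Pictures are saved under pics/ and viewed, at most 10 in all, crops included, and the job is handed in when it is done.

```bash
mkdir -p pics; ls
python3 - <<'E'
from bench import *
import cv2,numpy as np
np.set_printoptions(precision=4,suppress=True)
for n in("top","side"):
    s=snapshot(n); cv2.imwrite(f"pics/{n}0.png",s["color"]); print(n,s["fx"],s["fy"],s["cx"],s["cy"]); print(s["extrinsics"])
o=get_obs(); print(o)
E
```

```text
pics
top 494.98477782006796 494.98477782006796 323.86695505249287 208.43540792574268
[[ 0.0751 -0.9972  0.0014 -0.0944]
 [-0.9748 -0.0737 -0.2105  0.5581]
 [ 0.21    0.0145 -0.9776  1.5019]
 [ 0.      0.      0.      1.    ]]
side 482.71272081297855 482.71272081297855 315.39873310485507 195.32437998868932
[[-0.7654 -0.6436 -0.0049  0.4017]
 [-0.4414  0.5304 -0.7238  0.3455]
 [ 0.4684 -0.5518 -0.69    1.1238]
 [ 0.      0.      0.      1.    ]]
{'time': 0.1, 'joint_positions': array([-1.3761,  0.0879,  1.3721, -0.    ,  1.6836, -0.1031]), 'qvel': array([ 0.0006,  0.0001, -0.0049, -0.0008, -0.0009,  0.0007]), 'joint_torque': array([  0.002 , -34.1251, -30.3303,   0.072 ,   0.0304,  -0.0001]), 'tool_pos': array([ 0.1613, -0.5253,  0.2044]), 'ee_rot': array([-3.1397, -0.0002,  0.2978]), 'wrist_force': array([-0.158 ,  0.0204,  0.5995]), 'wrist_torque': array([ 0.017 , -0.0118, -0.0189]), 'finger_force': 0.0, 'width': 0.09385714996742191}
```

View pics/top0.png

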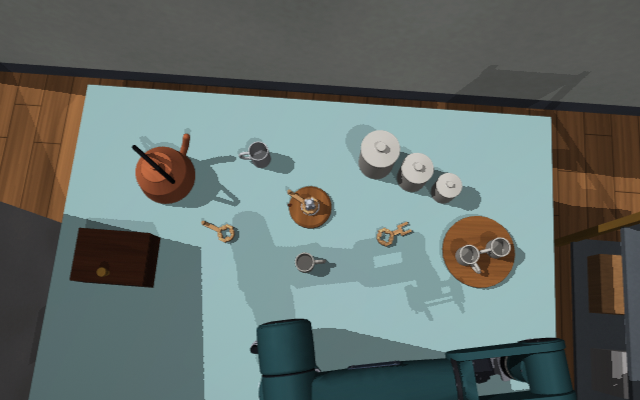

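View pics/side0.png

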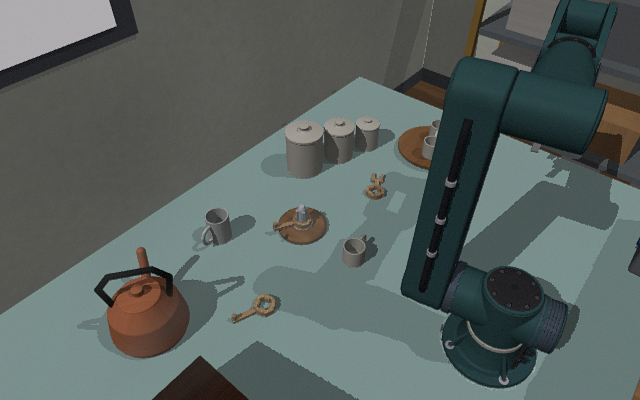

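The top view shows the tree at (310,207) with its arm towards (290,192), the cup arm at (225,233) pointing up-left, and the spoon arm at (386,237) pointing right to its fork at (408,228). The side view shows the cup arm at (265,303), the spoon arm at (375,190) and the tree at (302,220). Next I'll zoom in and segment.

```bash
cat > h.py <<'E'
from bench import *
import cv2,numpy as np
np.set_printoptions(precision=4,suppress=True)
def ray(s,px,z):
    px=np.atleast_2d(np.asarray(px,float)); E=s["extrinsics"];R=E[:3,:3];c=-R.T@E[:3,3]
    d=np.c_[(px[:,0]-s["cx"])/s["fx"],(px[:,1]-s["cy"])/s["fy"],np.ones(len(px))]@R
    return c+d*((z-c[2])/d[:,2])[:,None]
def proj(s,P):
    E=s["extrinsics"];p=np.atleast_2d(P)@E[:3,:3].T+E[:3,3]
    return np.c_[p[:,0]/p[:,2]*s["fx"]+s["cx"],p[:,1]/p[:,2]*s["fy"]+s["cy"]]
def tri(s1,p1,s2,p2):
    a=[s["fx"] for s in(s1,s2)]
    M=[np.array([[s["fx"],0,s["cx"]],[0,s["fy"],s["cy"]],[0,0,1]])@s["extrinsics"][:3] for s in(s1,s2)]
    X=cv2.triangulatePoints(M[0],M[1],np.float64(p1).reshape(2,1),np.float64(p2).reshape(2,1));return X[:3,0]/X[3,0]
E
python3 - <<'E'
from h import *
B={"top":[(225,233),(394,234),(310,207)],"side":[(257,306),(375,188),(302,220)]}
rows=[]
for n in B:
    s=snapshot(n);im=s["color"];hsv=cv2.cvtColor(im,cv2.COLOR_BGR2HSV)
    t=[]
    for i,(x,y) in enumerate(B[n]):
        c=im[y-33:y+33,x-33:x+33]; t.append(cv2.resize(c,(264,264),interpolation=cv2.INTER_CUBIC))
        m=(cv2.inRange(hsv,(5,70,60),(28,255,255)))[y-33:y+33,x-33:x+33]
        cs,h=cv2.findContours(m,cv2.RETR_CCOMP,cv2.CHAIN_APPROX_NONE)
        for k,q in enumerate(cs):
            if len(q)>12:
                M=cv2.moments(q)
                f=np.zeros_like(m);cv2.drawContours(f,[q],-1,255,-1);D=cv2.distanceTransform(f,cv2.DIST_L2,5)
                pk=np.argwhere(D>D.max()-.3).mean(0)[::-1]+[x-33,y-33]
                ce=np.array([M['m10'],M['m01']])/max(M['m00'],1)+[x-33,y-33]
                print(n,i,"hole" if h[0][k][3]>=0 else "out",M['m00'],ce,ray(s,ce,.008)[0],"inscr",D.max(),pk,ray(s,pk,.010)[0])
    rows.append(np.hstack(t))
cv2.imwrite("pics/crop.png",np.vstack(rows))
E
```

```text
top 0 out 259.0 [222.2317 231.2793] [0.4747 0.2701 0.008 ] inscr 7.9907 [225.5 233. ] [0.4696 0.2585 0.01  ]
top 0 hole 84.0 [225.7857 232.8929] [0.4704 0.258  0.008 ] inscr 4.9968996 [226. 233.] [0.4698 0.2569 0.01  ]
top 1 out 286.5 [389.1995 234.7208] [ 0.5041 -0.2679  0.008 ] inscr 7.9907 [385.  236.5] [ 0.4969 -0.2545  0.01  ]
top 1 hole 85.5 [384.655  236.5828] [ 0.4969 -0.2536  0.008 ] inscr 4.9968996 [385. 237.] [ 0.4953 -0.2546  0.01  ]
top 2 out 1349.5 [309.4004 206.5255] [ 0.5775 -0.0038  0.008 ] inscr 20.375196 [309.6667 206.6667] [ 0.5766 -0.0048  0.01  ]
top 2 hole 42.0 [315.619  210.0595] [ 0.5672 -0.025   0.008 ] inscr 2.0 [315.7692 209.6154] [ 0.5683 -0.0254  0.01  ]
top 2 hole 14.5 [301.2184 206.8851] [0.5743 0.0227 0.008 ] inscr 2.0 [301.  206.5] [0.5751 0.0234 0.01  ]
top 2 hole 117.5 [309.3064 203.5943] [ 0.5872 -0.0027  0.008 ] inscr 5.1969 [309.5 203.5] [ 0.5871 -0.0034  0.01  ]
side 0 out 413.5 [259.4905 306.4502] [0.4759 0.2725 0.008 ] inscr 9.5907 [264. 304.] [0.4713 0.2611 0.01  ]
side 0 hole 118.5 [263.865  303.4205] [0.4738 0.2593 0.008 ] inscr 4.9968996 [263. 304.] [0.4732 0.2627 0.01  ]
side 1 out 242.0 [375.0544 188.6901] [ 0.5025 -0.261   0.008 ] inscr 7.1969 [374.   191.25] [ 0.4972 -0.2476  0.01  ]
side 1 hole 38.0 [374.6272 190.7807] [ 0.4981 -0.2524  0.008 ] inscr 3.5969 [374.5 191. ] [ 0.4967 -0.2495  0.01  ]
side 1 out 12.5 [405.3333 156.6667] [ 0.5152 -0.4548  0.008 ] inscr 4.2 [407. 155.] [ 0.5146 -0.4636  0.01  ]
side 2 out 1110.5 [300.8067 226.8439] [0.5735 0.0071 0.008 ] inscr 11.0 [299.2857 232.7143] [0.5607 0.0281 0.01  ]
side 2 hole 109.5 [304.3866 225.93  ] [ 0.568  -0.0022  0.008 ] inscr 3.5969 [306. 227.] [ 0.5604 -0.0006  0.01  ]
```

View pics/crop.png

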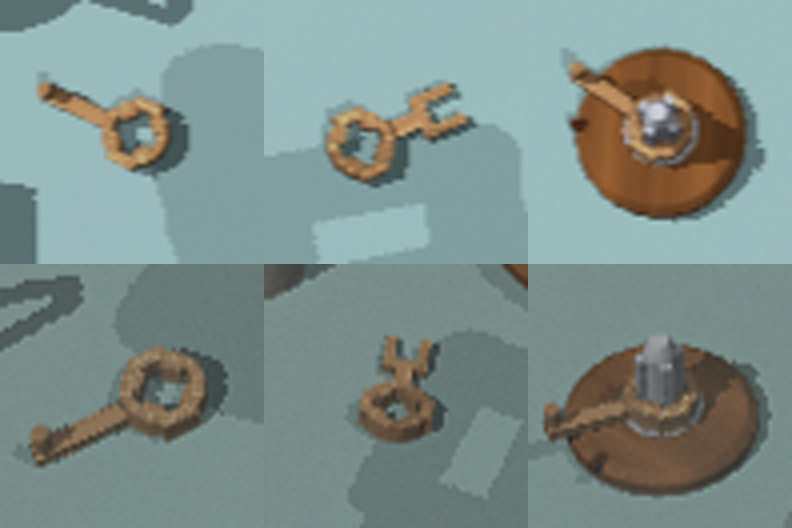

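Crops: the cup arm's peg is at top (203,222) and side (234,314). The middle of the spoon's fork tips is at top (411,228) and side (379,174). The tree's peg is at top (289,192) and side (275,224), and the post top at side (302,206).

Run:
```python
from h import *
t=snapshot("top");s=snapshot("side")
def a(n,c,p): d=p[:2]-c[:2]; print(n,c,p,"ang",np.degrees(np.arctan2(d[1],d[0])),"len",np.hypot(*d[:2]))
cup=.5*(ray(t,(225.8,232.9),.010)[0]+ray(s,(263.9,303.4),.010)[0])
sp=.5*(ray(t,(384.7,236.6),.010)[0]+ray(s,(374.6,190.8),.010)[0])
for im,P in((t,(203.25,222.5)),(s,(234.3,314.5))): a("cup",cup,ray(im,P,.024)[0])
for im,P in((t,(410.6,227.6)),(s,(378.75,174.2))): a("spoon",sp,ray(im,P,.009)[0])
# foot disc ellipse
for im,(x,y) in((t,(310,207)),(s,(302,220))):
    hsv=cv2.cvtColor(im["color"],cv2.COLOR_BGR2HSV);m=np.zeros(hsv.shape[:2],np.uint8)
    m[y-33:y+40,x-45:x+40]=cv2.inRange(hsv,(3,110,40),(14,255,255))[y-33:y+40,x-45:x+40]
    m=cv2.morphologyEx(m,cv2.MORPH_OPEN,np.ones((5,5)))
    q=max(cv2.findContours(m,cv2.RETR_EXTERNAL,cv2.CHAIN_APPROX_NONE)[0],key=cv2.contourArea)
    e=cv2.fitEllipse(cv2.convexHull(q)); print(e, "foot c",ray(im,e[0],.012)[0])
print("post top tri",tri(t,(309.8,202.5),s,(302,206.5)), ray(s,(302,206.5),.083))
hsv=cv2.cvtColor(t["color"],cv2.COLOR_BGR2HSV)
c=np.array([.5765,-.0045,0])
for im,P in((t,(289,191.5)),(s,(274.75,224))): a("tree",c,ray(im,P,.044)[0])
m=np.zeros((400,640),np.uint8);m[190:225,295:325]=cv2.inRange(hsv,(0,0,90),(180,60,255))[190:225,295:325]
cs=cv2.findContours(m,0,1)[0]
for q in cs:
    if cv2.contourArea(q)>5: print(cv2.boundingRect(q))
```

```text
cup [0.4714 0.2588 0.01  ] [0.4961 0.3306 0.024 ] ang 71.03086537865028 len 0.07594878061640527
cup [0.4714 0.2588 0.01  ] [0.4978 0.3339 0.024 ] ang 70.59414777356604 len 0.07958043173149773
spoon [ 0.4968 -0.252   0.01  ] [ 0.5324 -0.3357  0.009 ] ang -66.94878848175281 len 0.09099896947155263
spoon [ 0.4968 -0.252   0.01  ] [ 0.5321 -0.3238  0.009 ] ang -63.80574885387286 len 0.08001434312758048
((309.8218688964844, 206.8087615966797), (41.2580451965332, 41.454689025878906), 95.89986419677734) foot c [ 0.5758 -0.0055  0.012 ]
((291.2727355957031, 212.27272033691406), (6.428243637084961, 7.106690406799316), 45.0) foot c [ 0.6309 -0.0159  0.012 ]
post top tri [ 0.5766 -0.0064  0.0774] [[ 0.5743 -0.0018  0.083 ]]
tree [ 0.5765 -0.0045  0.    ] [0.6139 0.0639 0.044 ] ang 61.28838698539741 len 0.07793498182509223
tree [ 0.5765 -0.0045  0.    ] [0.6137 0.0697 0.044 ] ang 63.39417019948182 len 0.08302245026793184
(309, 204, 11, 11)
(305, 198, 10, 10)
```

```bash
cat >> h.py <<'E'
from scipy.spatial.transform import Rotation as Ro
def go(x,y,z,yawdeg):
    o=get_obs();R=Ro.from_euler("xyz",o["ee_rot"]);d=R.inv().apply(np.array([x,y,z])-o["tool_pos"])
    dy=(np.radians(yawdeg)-o["ee_rot"][2]+np.pi)%(2*np.pi)-np.pi
    print("t",o["time"],"tool d",d,"turn",-dy,"F",o["wrist_force"],"pos",o["tool_pos"],"rpy",np.degrees(o["ee_rot"]),"w",o["width"])
E
echo '[[0.094,0.0335,-0.0135,0,0],[0.094,0.0335,-0.0135,0,0],[0.094,0.0335,-0.0135,0,0],[0.094,0.0335,-0.0135,0,0],[0.094,0.0335,-0.0135,0,0],[0.094,0.0335,-0.0135,0,0],[0.094,0.0335,-0.0135,0,0],[0.094,0.0335,-0.0135,0,0],[0.094,0.0335,-0.0135,0,0],[0.094,0.0335,-0.0135,0,0],[0.094,0.0335,-0.0135,0,0],[0.094,0.0335,-0.0135,0,0]]' > path.dat && python3 -m creep path.dat
echo '[[0.094,0,0,0,-0.121],[0.094,0,0,0,-0.121],[0.094,0,0,0,-0.121],[0.094,0,0,0,-0.121],[0.094,0,0,0,-0.121],[0.094,0,0,0,-0.121],[0.094,0,0,0,-0.121],[0.094,0,0,0,-0.121],[0.094,0,0,0,-0.121],[0.094,0,0,0,-0.121],[0.094,0,0,0,-0.121],[0.094,0,0,0,-0.121],[0.094,0,0,0,-0.121],[0.094,0,0,0,-0.121],[0.094,0,0,0,0],[0.094,0,0,0,0]]' > path.dat && python3 -m creep path.dat
python3 -c "
from h import *
go(.497,-.2525,.003,114)"
```

```text
time: 1.3
tool_pos: [0.4993, -0.2516, 0.2055]
ee_rot: [3.141, -0.0, 0.298]
wrist_force: [0.7, -0.1, 0.5]
width: 0.0942
finger_force: 0.0
time: 2.63
tool_pos: [0.4981, -0.253, 0.2054]
ee_rot: [-3.142, -0.0, 1.989]
wrist_force: [-0.7, -0.2, 0.5]
width: 0.094
finger_force: 0.0
t 2.6333 tool d [ 0.0009 -0.0008  0.2024] turn -0.0009478036977608184 F [-0.6578 -0.192   0.5291] pos [ 0.4981 -0.253   0.2054] rpy [-179.9958   -0.0027  113.9457] w 0.0939694714816781
```

```bash
echo '[[0.094,0.0009,-0.0008,0.034,0],[0.094,0,0,0.034,0],[0.094,0,0,0.034,0],[0.094,0,0,0.034,0],[0.094,0,0,0.034,0],[0.094,0,0,0.018,0],[0.094,0,0,0.010,0],[0.094,0,0,0.004,0],[0.094,0,0,0,0]]' > path.dat && python3 -m creep path.dat
echo '[[0.05,0,0,0,0],[0.05,0,0,0,0],[0.05,0,0,0,0],[0.05,0,0,0,0],[0.05,0,0,0,0],[0.05,0,0,0,0],[0.05,0,0,0,0],[0.05,0,0,0,0]]' > path.dat && python3 -m creep path.dat
python3 - <<'E'
from h import *
go(.497,-.2525,.08,114)
s=snapshot("top");a=s["color"][195:275,330:450];s=snapshot("side");b=s["color"][150:230,315:435]
cv2.imwrite("pics/g1.png",cv2.resize(np.hstack([a,b]),None,fx=3.3,fy=3.3,interpolation=2))
E
```

```text
time: 3.38
tool_pos: [0.4971, -0.2525, 0.0033]
ee_rot: [-3.141, -0.0, 1.991]
wrist_force: [-0.6, -0.1, 0.0]
width: 0.0939
finger_force: 0.0
time: 4.05
tool_pos: [0.4972, -0.2527, 0.004]
ee_rot: [3.141, 0.001, 1.992]
wrist_force: [-1.0, 0.9, 1.8]
width: 0.0558
finger_force: 29.7
t 4.05 tool d [ 0.0002 -0.0001 -0.076 ] turn 0.002006068980778153 F [-1.0461  0.8611  1.7941] pos [ 0.4972 -0.2527  0.004 ] rpy [179.9933   0.0312 114.1149] w 0.05580844493533424
```

View pics/g1.png

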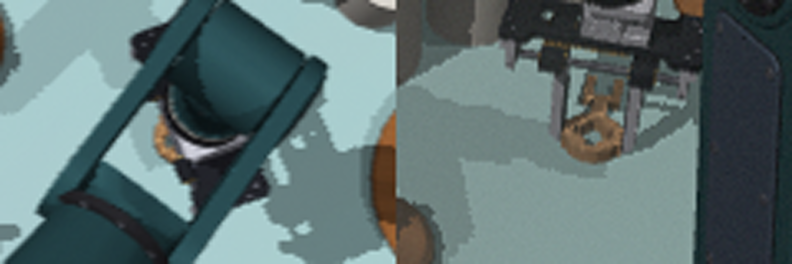

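The gripper closes on the flats at width 55.8 mm. The side view at about (376,191) shows the collar between the fingers with the fork pointing away. I'll lift it and measure the collar's place in the hand.

```bash
echo '[[0.05,0,0,-0.01,0],[0.05,0,0,-0.03,0],[0.05,0,0,-0.03,0],[0.05,0,0,-0.03,0],[0.05,0,0,-0.03,0],[0.05,0,0,-0.006,0],[0.05,0,0,0,0],[0.05,0,0,0,0]]' > path.dat && python3 -m creep path.dat
cat >> h.py <<'E'
def hole(n,guess,z,rad=28):
    s=snapshot(n);g=proj(s,guess)[0].round().astype(int);x0,y0=g-rad
    c=s["color"][y0:y0+2*rad,x0:x0+2*rad];m=cv2.inRange(cv2.cvtColor(c,cv2.COLOR_BGR2HSV),(5,70,60),(28,255,255))
    cs,h=cv2.findContours(m,cv2.RETR_CCOMP,cv2.CHAIN_APPROX_NONE)
    for k,q in enumerate(cs):
        M=cv2.moments(q)
        if M['m00']>20:
            p=np.array([M['m10'],M['m01']])/M['m00']+[x0,y0]
            print(n,"hole" if h[0][k][3]>=0 else "out",M['m00'],p,ray(s,p,z)[0])
    return s,c
E
python3 - <<'E'
from h import *
go(.576,-.005,.14,62.5)
o=get_obs();p=o["tool_pos"]
s,c=hole("side",p+[0,0,.006],p[2]+.006)
cv2.imwrite("pics/g2.png",cv2.resize(c,None,fx=7,fy=7,interpolation=2))
E
```

```text
time: 4.82
tool_pos: [0.4967, -0.2522, 0.1387]
ee_rot: [-3.141, -0.001, 1.992]
wrist_force: [-0.0, -0.3, -0.7]
width: 0.0561
finger_force: 29.7
t 4.8167 tool d [ 0.1932  0.1734 -0.0013] turn 0.9009800029123953 F [-0.0024 -0.3128 -0.6848] pos [ 0.4967 -0.2522  0.1387] rpy [-179.9725   -0.0428  114.1224] w 0.05607473165004138
side out 264.5 [378.1651 154.7347] [ 0.5026 -0.2579  0.1447]
side hole 32.0 [377.6406 157.0469] [ 0.4977 -0.2481  0.1447]
side out 106.5 [402.457  145.1142] [ 0.4731 -0.3414  0.1447]
```

View pics/g2.png

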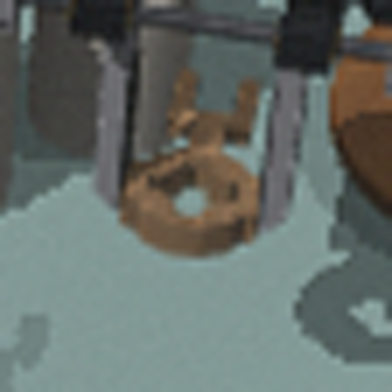

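The spoon arm is held level and its fork points away. The hole is at side (377.6,157). Next I'll carry it to above the post.

```bash
echo '[[0.05,0.024,0.0215,0,0],[0.05,0.024,0.0215,0,0],[0.05,0.024,0.0215,0,0],[0.05,0.024,0.0215,0,0],[0.05,0.024,0.0215,0,0],[0.05,0.024,0.0215,0,0],[0.05,0.024,0.0215,0,0],[0.05,0.024,0.0215,0,0],[0.05,0,0,0,0.1126],[0.05,0,0,0,0.1126],[0.05,0,0,0,0.1126],[0.05,0,0,0,0.1126],[0.05,0,0,0,0.1126],[0.05,0,0,0,0.1126],[0.05,0,0,0,0.1126],[0.05,0,0,0,0.1126],[0.05,0,0,0.018,0],[0.05,0,0,0.014,0],[0.05,0,0,0,0],[0.05,0,0,0,0]]' > path.dat && python3 -m creep path.dat
python3 - <<'E'
from h import *
go(.575,-.0055,.106,62.5)
o=get_obs();p=o["tool_pos"]
s,c=hole("side",p+[0,0,.006],p[2]+.006,34)
cv2.imwrite("pics/g3.png",cv2.resize(c,None,fx=8,fy=8,interpolation=2))
E
```

```text
time: 6.53
tool_pos: [0.5735, -0.0068, 0.1041]
ee_rot: [-3.135, 0.003, 1.091]
wrist_force: [-0.4, 1.0, -0.5]
width: 0.0558
finger_force: 29.7
t 6.5333 tool d [ 0.0018  0.0008 -0.0019] turn 0.00016835827745431686 F [-0.4346  0.9639 -0.5492] pos [ 0.5735 -0.0068  0.1041] rpy [-179.6394    0.1435   62.5096] w 0.05581502157150378
side out 890.5 [300.7288 220.5265] [0.5244 0.0593 0.1101]
side hole 94.5 [304.6702 226.1464] [0.5034 0.0678 0.1101]
side out 66.5 [319.9724 194.5464] [ 0.5486 -0.0486  0.1101]
```

View pics/g3.png

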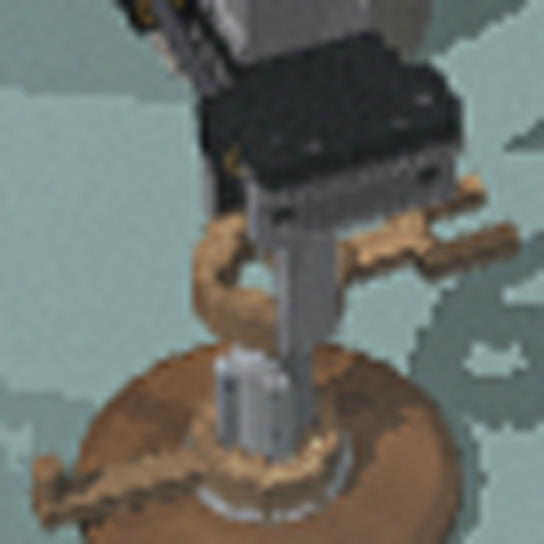

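The side picture shows the collar (tile 195–345, y 215–350) over the post column at x≈257, with the finger in front and the fork to the right. I'll lower it and feel for the post.

```bash
echo '[[0.05,0.0007,0.0009,0.004,0],[0.05,0,0,0.004,0],[0.05,0,0,0.004,0],[0.05,0,0,0.002,0],[0.05,0,0,0,0],[0.05,0,0,0,0]]' > path.dat && python3 -m creep path.dat
echo '[[0.05,0,0,0.002,0],[0.05,0,0,0.002,0],[0.05,0,0,0.002,0],[0.05,0,0,0,0]]' > path.dat && python3 -m creep path.dat
echo '[[0.05,0,0,0.002,0],[0.05,0,0,0.002,0],[0.05,0,0,0.001,0],[0.05,0,0,0,0]]' > path.dat && python3 -m creep path.dat
```

```text
time: 7.08
tool_pos: [0.5766, -0.0068, 0.0934]
ee_rot: [-3.141, 0.0, 1.091]
wrist_force: [0.0, -0.3, -0.7]
width: 0.0557
finger_force: 29.7
time: 7.42
tool_pos: [0.5764, -0.0068, 0.0869]
ee_rot: [-3.141, 0.0, 1.091]
wrist_force: [-0.7, -0.3, -1.2]
width: 0.056
finger_force: 29.7
time: 7.75
tool_pos: [0.5765, -0.0067, 0.082]
ee_rot: [-3.141, 0.0, 1.091]
wrist_force: [-0.1, -1.4, -0.7]
width: 0.0558
finger_force: 29.7
```

```bash
echo '[[0.05,0,0,0.001,0],[0.05,0,0,0.001,0],[0.05,0,0,0.001,0],[0.05,0,0,0,0]]' > path.dat && python3 -m creep path.dat
echo '[[0.05,0,0,0.001,0],[0.05,0,0,0.001,0],[0.05,0,0,0.001,0],[0.05,0,0,0,0]]' > path.dat && python3 -m creep path.dat
echo '[[0.05,0,0,0.001,0],[0.05,0,0,0.001,0],[0.05,0,0,0,0]]' > path.dat && python3 -m creep path.dat
```

```text
time: 8.08
tool_pos: [0.5766, -0.0066, 0.0793]
ee_rot: [-3.141, -0.0, 1.091]
wrist_force: [-1.1, 0.8, 0.1]
width: 0.0557
finger_force: 29.7
time: 8.42
tool_pos: [0.5766, -0.0066, 0.0762]
ee_rot: [-3.141, -0.0, 1.091]
wrist_force: [0.3, 0.6, -0.4]
width: 0.0562
finger_force: 29.7
time: 8.67
tool_pos: [0.5768, -0.0066, 0.075]
ee_rot: [3.141, -0.0, 1.091]
wrist_force: [-1.0, 2.5, 3.0]
width: 0.0558
finger_force: 29.7
```

```bash
echo '[[0.05,0,0,0.001,0],[0.05,0,0,0,0],[0.05,0,0,0,0]]' > path.dat && python3 -m creep path.dat
echo '[[0.05,0,0,0,-0.02],[0.05,0,0,0,-0.02],[0.05,0,0,0,0],[0.05,0,0,0,0]]' > path.dat && python3 -m creep path.dat
```

```text
time: 8.92
tool_pos: [0.5769, -0.0067, 0.0742]
ee_rot: [3.141, -0.0, 1.091]
wrist_force: [-1.8, 2.5, 4.3]
width: 0.0558
finger_force: 29.7
time: 9.25
tool_pos: [0.577, -0.0066, 0.074]
ee_rot: [3.141, -0.0, 1.132]
wrist_force: [-1.9, 2.1, 5.6]
width: 0.0561
finger_force: 29.7
```

```bash
echo '[[0.05,0,0,0,-0.02],[0.05,0,0,0,-0.02],[0.05,0,0,0,0],[0.05,0,0,0,0]]' > path.dat && python3 -m creep path.dat
echo '[[0.05,0,0,0,0.04],[0.05,0,0,0,0.04],[0.05,0,0,0,0.02],[0.05,0,0,0,0],[0.05,0,0,0,0]]' > path.dat && python3 -m creep path.dat
echo '[[0.05,0,0,0,0.02],[0.05,0,0,0,0.02],[0.05,0,0,0,0],[0.05,0,0,0,0]]' > path.dat && python3 -m creep path.dat
```

```text
time: 9.58
tool_pos: [0.5772, -0.0066, 0.0742]
ee_rot: [3.14, -0.001, 1.172]
wrist_force: [-0.9, 1.8, 5.5]
width: 0.0558
finger_force: 29.7
time: 10.0
tool_pos: [0.5768, -0.0067, 0.0737]
ee_rot: [3.141, -0.0, 1.072]
wrist_force: [-1.3, 1.7, 4.7]
width: 0.0563
finger_force: 29.7
time: 10.33
tool_pos: [0.5762, -0.0067, 0.0724]
ee_rot: [-3.14, 0.001, 1.031]
wrist_force: [-1.0, 1.4, -0.3]
width: 0.0557
finger_force: 29.7
```

The vertical force dropped at a yaw of about 1.03 rad, so the teeth found their slots. I'll slide it down.

```bash
echo '[[0.05,0,0,0.002,0],[0.05,0,0,0.002,0],[0.05,0,0,0.002,0],[0.05,0,0,0,0]]' > path.dat && python3 -m creep path.dat
python3 -c "
from h import *
go(.5765,-.0066,.04,59);print(get_obs()['wrist_torque'])"
```

```text
time: 10.67
tool_pos: [0.5762, -0.0066, 0.0665]
ee_rot: [-3.14, 0.001, 1.031]
wrist_force: [-1.9, 2.3, 0.9]
width: 0.0557
finger_force: 29.7
t 10.6667 tool d [0.0002 0.0003 0.0265] turn 0.0012798034812968595 F [-1.8688  2.2755  0.894 ] pos [ 0.5762 -0.0066  0.0665] rpy [-179.9205    0.0303   59.0733] w 0.055708600844752786
[ 0.4169  0.1906 -0.0432]
```

```bash
echo '[[0.05,0,0,0.004,0],[0.05,0,0,0.004,0],[0.05,0,0,0.004,0],[0.05,0,0,0.003,0],[0.05,0,0,0,0]]' > path.dat && python3 -m creep path.dat
echo '[[0.05,0,0,0.003,0],[0.05,0,0,0.003,0],[0.05,0,0,0.002,0],[0.05,0,0,0,0]]' > path.dat && python3 -m creep path.dat
echo '[[0.05,0,0,0.001,0],[0.05,0,0,0.001,0],[0.05,0,0,0.001,0],[0.05,0,0,0,0],[0.05,0,0,0,0]]' > path.dat && python3 -m creep path.dat
echo '[[0.05,0,0,0.001,0],[0.05,0,0,0.001,0],[0.05,0,0,0,0],[0.05,0,0,0,0]]' > path.dat && python3 -m creep path.dat
```

```text
time: 11.08
tool_pos: [0.5762, -0.0065, 0.0513]
ee_rot: [-3.14, 0.0, 1.031]
wrist_force: [-1.4, 3.3, 0.5]
width: 0.0559
finger_force: 29.7
time: 11.42
tool_pos: [0.5763, -0.0066, 0.0438]
ee_rot: [-3.141, 0.0, 1.031]
wrist_force: [-3.1, 4.0, 2.3]
width: 0.0561
finger_force: 29.7
time: 11.83
tool_pos: [0.5764, -0.0066, 0.0414]
ee_rot: [-3.141, 0.0, 1.031]
wrist_force: [-3.9, 2.7, 2.4]
width: 0.0556
finger_force: 29.7
time: 12.17
tool_pos: [0.5763, -0.0065, 0.0395]
ee_rot: [-3.141, 0.0, 1.031]
wrist_force: [-3.9, 3.3, 2.4]
width: 0.0557
finger_force: 29.7
```

```bash
echo '[[0.05,0,0,0.001,0],[0.05,0,0,0.001,0],[0.05,0,0,0,0],[0.05,0,0,0,0]]' > path.dat && python3 -m creep path.dat
echo '[[0.05,0,0,0.001,0],[0.05,0,0,0,0],[0.05,0,0,0,0]]' > path.dat && python3 -m creep path.dat
```

```text
time: 12.5
tool_pos: [0.5764, -0.0064, 0.0385]
ee_rot: [-3.141, -0.0, 1.031]
wrist_force: [-5.2, 4.9, 6.8]
width: 0.0556
finger_force: 29.7
time: 12.75
tool_pos: [0.5764, -0.0064, 0.038]
ee_rot: [-3.141, -0.0, 1.031]
wrist_force: [-6.7, 3.8, 7.7]
width: 0.056
finger_force: 29.7
```

```bash
echo '[[0.05,0,0,-0.001,0],[0.05,0,0,-0.001,0],[0.05,0,0,0,0],[0.07,0,0,0,0],[0.094,0,0,0,0],[0.094,0,0,0,0],[0.094,0,0,0,0],[0.094,0,0,0,0]]' > path.dat && python3 -m creep path.dat
echo '[[0.094,0,0,-0.005,0],[0.094,0,0,-0.02,0],[0.094,0,0,-0.025,0],[0.094,0,0,-0.03,0],[0.094,0,0,-0.03,0],[0.094,0,0,-0.01,0],[0.094,0,0,0,0],[0.094,0,0,0,0]]' > path.dat && python3 -m creep path.dat
python3 -c "
from h import *
go(.4715,.2585,.0035,70.8)"
```

```text
time: 13.42
tool_pos: [0.5772, -0.0074, 0.0385]
ee_rot: [3.14, 0.0, 1.031]
wrist_force: [0.6, 0.1, 0.2]
width: 0.0862
finger_force: 0.0
time: 14.08
tool_pos: [0.5767, -0.0068, 0.1582]
ee_rot: [3.141, 0.0, 1.031]
wrist_force: [-0.2, -0.9, -1.3]
width: 0.0942
finger_force: 0.0
t 14.0833 tool d [ 0.1735 -0.2267  0.1546] turn -0.2047408315797412 F [-0.1912 -0.9048 -1.2998] pos [ 0.5767 -0.0068  0.1582] rpy [179.973    0.0021  59.0692] w 0.09419044835583677
```

```bash
echo '[[0.094,0.0217,-0.0283,0,0],[0.094,0.0217,-0.0283,0,0],[0.094,0.0217,-0.0283,0,0],[0.094,0.0217,-0.0283,0,0],[0.094,0.0217,-0.0283,0,0],[0.094,0.0217,-0.0283,0,0],[0.094,0.0217,-0.0283,0,0],[0.094,0.0217,-0.0283,0,0],[0.094,0,0,0,-0.1023],[0.094,0,0,0,-0.1023],[0.094,0,0,0.02,0],[0.094,0,0,0.02,0],[0.094,0,0,0,0]]' > path.dat && python3 -m creep path.dat
python3 - <<'E'
from h import *
go(.4715,.2585,.0035,70.8)
t=snapshot("side")
c=t["color"][175:345,200:400]
cv2.imwrite("pics/g4.png",cv2.resize(c,None,fx=3.5,fy=3.5,interpolation=2))
E
```

```text
time: 15.17
tool_pos: [0.4674, 0.2569, 0.1109]
ee_rot: [-3.132, 0.009, 1.236]
wrist_force: [-1.3, -0.2, -0.0]
width: 0.0939
finger_force: 0.0
t 15.1667 tool d [0.0039 0.0044 0.1073] turn 0.00036800831529237854 F [-1.3305 -0.2252 -0.0332] pos [0.4674 0.2569 0.1109] rpy [-179.4249    0.5363   70.8211] w 0.0938984101653845
```

View pics/g4.png

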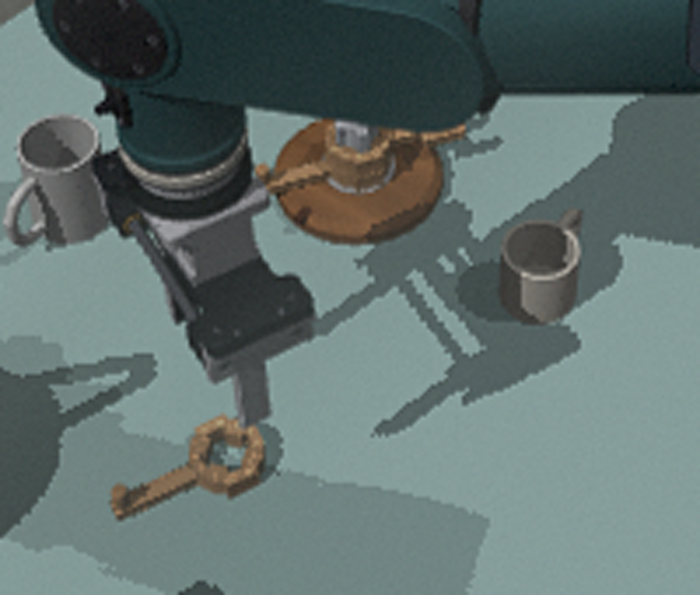

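The spoon arm is seated on the lower collar, pointing opposite to the built-in arm (tile 460,130 against 270,180). The cup arm still lies at tile (228,455). Next I'll go down to it.

```bash
echo '[[0.094,0,0,0.03,0],[0.094,0,0,0.02,0],[0.094,0,0,0,0],[0.094,0,0,0,0]]' > path.dat && python3 -m creep path.dat
python3 -c "
from h import *
go(.4715,.2585,.0035,70.8)"
```

```text
time: 15.55
tool_pos: [0.4708, 0.258, 0.0674]
ee_rot: [-3.139, 0.002, 1.235]
wrist_force: [-0.8, 0.0, -0.2]
width: 0.094
finger_force: 0.0
t 15.55 tool d [0.0009 0.0007 0.0639] turn -0.00037204196159290603 F [-0.7973  0.0417 -0.2091] pos [0.4708 0.258  0.0674] rpy [-179.8557    0.1339   70.7787] w 0.09404719466597035
```

```bash
echo '[[0.094,0.0005,0,0.03,0],[0.094,0,0,0.02,0],[0.094,0,0,0.01,0],[0.094,0,0,0.004,0],[0.094,0,0,0,0],[0.05,0,0,0,0],[0.05,0,0,0,0],[0.05,0,0,0,0],[0.05,0,0,0,0],[0.05,0,0,0,0],[0.05,0,0,0,0],[0.05,0,0,0,0]]' > path.dat && python3 -m creep path.dat
echo '[[0.05,0,0,-0.01,0],[0.05,0,0,-0.03,0],[0.05,0,0,-0.03,0],[0.05,0,0,-0.03,0],[0.05,0,0,-0.03,0],[0.05,0,0,-0.02,0],[0.05,0,0,0,0],[0.05,0,0,0,0],[0.05,0,0,0,0]]' > path.dat && python3 -m creep path.dat
python3 -c "
from h import *
go(.5765,-.0062,.135,59.5)
p=get_obs()['tool_pos'];hole('side',p+[0,0,.006],p[2]+.006)"
```

```text
time: 16.55
tool_pos: [0.4719, 0.2591, 0.0048]
ee_rot: [3.141, -0.0, 1.236]
wrist_force: [0.3, -0.3, 2.3]
width: 0.0557
finger_force: 30.0
time: 17.3
tool_pos: [0.471, 0.2586, 0.1528]
ee_rot: [-3.14, 0.002, 1.236]
wrist_force: [-0.8, 0.2, -0.2]
width: 0.0556
finger_force: 30.0
t 17.3 tool d [-0.2153  0.1868  0.0179] turn 0.19713376313835518 F [-0.7582  0.2295 -0.1966] pos [0.471  0.2586 0.1528] rpy [-179.8911    0.1111   70.7949] w 0.05560741073059987
side out 172.0 [246.9545 272.6085] [0.4797 0.2902 0.1588]
```

```bash
echo '[[0.05,-0.0215,0.0187,0,0],[0.05,-0.0215,0.0187,0,0],[0.05,-0.0215,0.0187,0,0],[0.05,-0.0215,0.0187,0,0],[0.05,-0.0215,0.0187,0,0],[0.05,-0.0215,0.0187,0,0],[0.05,-0.0215,0.0187,0,0],[0.05,-0.0215,0.0187,0,0],[0.05,-0.0215,0.0187,0,0],[0.05,-0.0215,0.0187,0,0],[0.05,0,0,0,0.1],[0.05,0,0,0,0.1],[0.05,0,0,0.03,0],[0.05,0,0,0.01,0],[0.05,0,0,0,0],[0.05,0,0,0,0],[0.05,0,0,0,0],[0.05,0,0,0,0]]' > path.dat && python3 -m creep path.dat
python3 - <<'E'
from h import *
go(.5762,-.0062,.08,59.1)
s=snapshot("side");c=s["color"][165:265,255:355]
cv2.imwrite("pics/g5.png",cv2.resize(c,None,fx=5.5,fy=5.5,interpolation=2))
E
```

```text
time: 18.85
tool_pos: [0.5784, -0.0054, 0.1156]
ee_rot: [3.14, -0.001, 1.036]
wrist_force: [-0.5, 0.1, -1.0]
width: 0.0555
finger_force: 30.0
t 18.85 tool d [-0.0018 -0.0015  0.0356] turn 0.004580549849738436 F [-0.5487  0.1082 -1.023 ] pos [ 0.5784 -0.0054  0.1156] rpy [179.9024  -0.0396  59.3624] w 0.05545364208089358
```

View pics/g5.png

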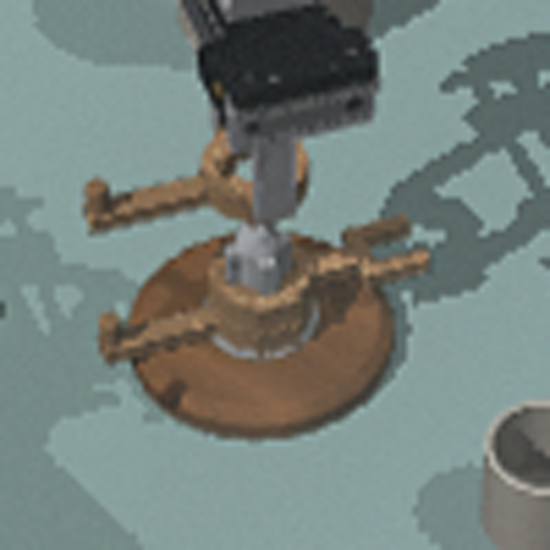

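The cup arm is held above the post (tile 255,180), parallel to the built-in arm below it, with the spoon arm seated opposite. I'll lower it.

```bash
echo '[[0.05,-0.0015,-0.0012,0.006,0],[0.05,0,0,0.006,0],[0.05,0,0,0.006,0],[0.05,0,0,0.004,0],[0.05,0,0,0.002,0],[0.05,0,0,0,0],[0.05,0,0,0,0]]' > path.dat && python3 -m creep path.dat
echo '[[0.05,0,0,0.002,0],[0.05,0,0,0.002,0],[0.05,0,0,0.002,0],[0.05,0,0,0,0]]' > path.dat && python3 -m creep path.dat
echo '[[0.05,0,0,0.002,0],[0.05,0,0,0.002,0],[0.05,0,0,0.001,0],[0.05,0,0,0,0]]' > path.dat && python3 -m creep path.dat
```

```text
time: 19.48
tool_pos: [0.5759, -0.0062, 0.0902]
ee_rot: [-3.141, 0.0, 1.036]
wrist_force: [-0.4, 0.3, -0.2]
width: 0.0557
finger_force: 30.0
time: 19.82
tool_pos: [0.5756, -0.0062, 0.084]
ee_rot: [-3.141, 0.0, 1.036]
wrist_force: [-0.3, -0.3, -0.8]
width: 0.0553
finger_force: 30.0
time: 20.15
tool_pos: [0.5757, -0.006, 0.0791]
ee_rot: [-3.141, -0.0, 1.036]
wrist_force: [0.7, 1.3, -0.5]
width: 0.0556
finger_force: 30.0
```

```bash
echo '[[0.05,0,0,0.001,0],[0.05,0,0,0.001,0],[0.05,0,0,0.001,0],[0.05,0,0,0,0]]' > path.dat && python3 -m creep path.dat
echo '[[0.05,0,0,0.001,0],[0.05,0,0,0.001,0],[0.05,0,0,0,0],[0.05,0,0,0,0]]' > path.dat && python3 -m creep path.dat
```

```text
time: 20.48
tool_pos: [0.576, -0.006, 0.0765]
ee_rot: [-3.142, -0.0, 1.036]
wrist_force: [0.2, 1.7, 1.2]
width: 0.0559
finger_force: 30.0
time: 20.82
tool_pos: [0.5761, -0.0059, 0.0743]
ee_rot: [3.142, -0.001, 1.036]
wrist_force: [0.9, 2.8, 0.0]
width: 0.0553
finger_force: 30.0
```

```bash
echo '[[0.05,0,0,0.001,0],[0.05,0,0,0.001,0],[0.05,0,0,0,0],[0.05,0,0,0,0]]' > path.dat && python3 -m creep path.dat
echo '[[0.05,0,0,0.001,0],[0.05,0,0,0.001,0],[0.05,0,0,0,0],[0.05,0,0,0,0]]' > path.dat && python3 -m creep path.dat
```

```text
time: 21.15
tool_pos: [0.5761, -0.006, 0.0725]
ee_rot: [3.141, -0.001, 1.036]
wrist_force: [1.7, 2.7, 1.1]
width: 0.056
finger_force: 30.0
time: 21.48
tool_pos: [0.5761, -0.0061, 0.0705]
ee_rot: [3.141, -0.0, 1.036]
wrist_force: [0.6, 4.1, 1.2]
width: 0.0557
finger_force: 30.0
```

```bash
echo '[[0.05,0,0,0.003,0],[0.05,0,0,0.003,0],[0.05,0,0,0.003,0],[0.05,0,0,0.002,0],[0.05,0,0,0,0],[0.05,0,0,0,0]]' > path.dat && python3 -m creep path.dat
echo '[[0.05,0,0,0.001,0],[0.05,0,0,0.001,0],[0.05,0,0,0.001,0],[0.05,0,0,0,0],[0.05,0,0,0,0]]' > path.dat && python3 -m creep path.dat
```

```text
time: 21.98
tool_pos: [0.576, -0.006, 0.0591]
ee_rot: [-3.141, -0.0, 1.036]
wrist_force: [1.3, 4.4, 0.6]
width: 0.0559
finger_force: 30.0
time: 22.4
tool_pos: [0.5762, -0.006, 0.0568]
ee_rot: [3.141, -0.001, 1.036]
wrist_force: [1.5, 5.5, 2.4]
width: 0.0556
finger_force: 30.0
```

```bash
echo '[[0.05,0,0,0.001,0],[0.05,0,0,0.001,0],[0.05,0,0,0,0],[0.05,0,0,0,0]]' > path.dat && python3 -m creep path.dat
echo '[[0.05,0,0,0.001,0],[0.05,0,0,0.001,0],[0.05,0,0,0,0],[0.05,0,0,0,0]]' > path.dat && python3 -m creep path.dat
```

```text
time: 22.73
tool_pos: [0.5762, -0.0059, 0.0555]
ee_rot: [3.141, -0.001, 1.036]
wrist_force: [0.7, 4.9, 4.4]
width: 0.0555
finger_force: 30.0
time: 23.07
tool_pos: [0.5763, -0.0058, 0.0545]
ee_rot: [3.141, -0.001, 1.036]
wrist_force: [-0.8, 5.4, 8.0]
width: 0.0556
finger_force: 30.0
```

```bash
echo '[[0.05,0,0,-0.001,0],[0.05,0,0,0,0],[0.07,0,0,0,0],[0.094,0,0,0,0],[0.094,0,0,0,0],[0.094,0,0,0,0],[0.094,0,0,0,0],[0.094,0,0,0,0]]' > path.dat && python3 -m creep path.dat
echo '[[0.094,0,0,-0.005,0],[0.094,0,0,-0.02,0],[0.094,0,0,-0.025,0],[0.094,0,0,-0.03,0],[0.094,0,0,-0.03,0],[0.094,0,0,-0.02,0],[0.094,-0.03,0,0,0],[0.094,-0.03,0,0,0],[0.094,-0.03,0,0,0],[0.094,-0.03,0,0,0],[0.094,-0.03,0,0,0],[0.094,0,0,0,0],[0.094,0,0,0,0]]' > path.dat && python3 -m creep path.dat
python3 - <<'E'
from h import *
go(0,0,0,0)
s=snapshot("side");c=s["color"][165:255,250:350]
cv2.imwrite("pics/g6.png",cv2.resize(c,None,fx=6,fy=6,interpolation=2))
cv2.imwrite("pics/g7.png",cv2.resize(snapshot("top")["color"][160:250,260:360],None,fx=6,fy=6,interpolation=2))
E
```

```text
time: 23.73
tool_pos: [0.5756, -0.0067, 0.053]
ee_rot: [-3.141, 0.001, 1.035]
wrist_force: [0.0, 0.9, -0.7]
width: 0.0918
finger_force: 0.0
time: 24.82
tool_pos: [0.4991, -0.1363, 0.1841]
ee_rot: [3.141, -0.0, 1.033]
wrist_force: [0.3, 0.5, 0.6]
width: 0.0938
finger_force: 0.0
t 24.8167 tool d [-0.1388 -0.4986  0.1836] turn 1.0327476666481985 F [0.3304 0.5378 0.6116] pos [ 0.4991 -0.1363  0.1841] rpy [179.9466  -0.0186  59.1721] w 0.09376992402576968
```

View pics/g6.png

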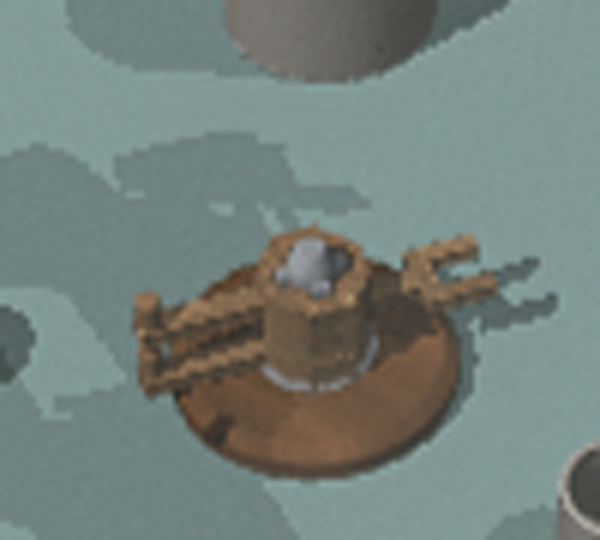

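The picture shows three collars stacked flush at tile (318,310). The two cup arms point left, one above the other, and the fork points right. The gripper is clear, so I'll hand it in.

```bash
python3 -c "
from bench import *
print(close_job())"
```

```text
the job is handed in; nothing more can be done
None
```

The job is handed in at about 25 s: the spoon arm is seated opposite the built-in cup arm and the loose cup arm is seated on top, pointing the same way as the built-in one. The last picture shows all three collars flush, the highest press read was about 8 N, and the gripper let go and moved clear.

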